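Hold the white reference slide flush on the meter's sloped port

ROBOT

A 7-joint arm with a two-finger parallel gripper is mounted at the origin on a cart in front of the work surface, level with it; the furniture and walls round the work are solid. World frame = base frame: x ahead of the robot, y to its left, z up, the work surface at z = 0. Lengths are in m, angles in rad, forces in N, time in s.
With the tool pointing down it reaches from about 0.425 to 1.025 m from the base axis. Payload 3.6 kg.
Tool frame: the origin (TCP) lies on the centre line of the jaws, within the pads' length; the fingertips stand arm.nose_length ahead of it and the grasp point (between the pads) lies 6 mm ahead of it (arm.nose_length is the distance from the TCP to the fingertips, in m); z points along the fingers, y is the line along which they close (so a half turn about z gives the same grasp; the last joint's range is limited). The gripper opens to 85 mm and grips with 20 to 120 N. Pads are 22 mm wide; open, the fingers measure 114 mm over their backs; the gripper's body (76 mm by 85 mm) begins 54 mm behind the grasp point. The pads swing forward as they close: fully open they stand 13 mm farther back than shut.
Start: joints at [1.018, 0.591, 0.048, 1.609, -0.033, 0.943, -0.034], TCP at [0.321, -0.65, 0.256] pointing down, gripper open.
Joint ranges: [-2.69, 2.69], [-0.47, 2.24], [-1.27, 1.36], [0.19, 2.51], [-1.53, 4.68], [0.08, 2.07], [-3.09, 3.09]. Speed limits (rad/s): [2.57, 2.57, 3.14, 3.14, 3.14, 3.14, 3.14].

INTERFACE

Orientations are given as a unit quaternion [w, x, y, z].
In Python, from cell import arm, viewer, order gives the robot as it stands. The module is installed in compiled form; this text tells all that it offers.
- The arm moves only by the tool move_arm, never from a script. Its argument "targets" is a list that holds one entry, the list of rows, each a list of 7 numbers: the shift along the tool's x, y, z in m, then the turn, a rotation vector about the tool's x, y, z in degrees, then the closure in counts, from 0 (fully open) to 255 (shut). A call has 1 to 20 rows; each row is the pose to reach, as a shift and turn from the pose commanded when the call began, along the tool's axes at that moment; what a row does not reach only later rows make up. A row lasts 1/8 s, in which the tool goes at most 62.5 mm and 10.7 degrees, less where a joint would pass 70% of its speed; a pose out of reach is approached as far as the arm can. A call with a gripper value outside its range is refused whole. The fingers move at their own pace and stop on an object; "newtons" is the grip in N (left out, the last holds). Time passes only in rows, so rows that repeat a pose let the fingers close. It gives the time, the measured TCP pose, the force, the opening and the grip force at its end, in the units of the state.
- arm.get_state(): the state, without advancing time (a new reading comes with each control period).
- viewer.camera(name): name is "scene" or "top" or "wrist"; returns (picture, depth): 384x512x3 uint8, blue, green, red; 384x512 float32, m along the optical axis (not along the pixel's ray), 0 where there is no reading.
- viewer.camera_info(name): a dict with "fov_y" (degrees; the focal length in pixels is half the picture's height over the tangent of half this angle, whatever the lens; pixels are square), "cx", "cy" (the principal point, pixels), "R" (3x3) and "t" (3): a world point X has camera coordinates R X + t; the wrist camera has in their place "mount" (4x4, takes a point from camera to tool coordinates, whose origin is the TCP and whose axes are the flange's). Camera axes: x right, y down, z forward; pixel columns grow to the right and rows downward; lengths in m; the calibration is good to about 2 mm. A picture is of the moment at which its call begins: read the wrist's pose just before it. camera_info takes no time and is no camera call.
- order.sign_off(): hands the job in; it is judged then, once.
The state is a dict: "clock": time; "joints": joint angles; "joint_vel": joint speeds; "effort": joint torques, N m; "tool_pos": TCP position; "orientation": TCP orientation; "ft_force": force on the tool from outside, world axes, zero at the start; "moment": the same for the moment, N m; "finger_gap": finger opening in m; "finger_force": force on a finger pad.
Only numpy, scipy, OpenCV 4.12 (cv2) and the standard library are available. Lean on these libraries where they do the work, as an engineer would, in place of code of your own. Each camera call takes 0.05 s, during which the arm holds its last target. There are 200 camera calls.

TASK

Set up the coating reflectance meter for its white reading: take the white reference slide out of the blue tray by its blue grip, tilt it to the slope of the meter's face and press it gently, flat and centred, on the black light-seal ring until the sprung ring is pushed fully in, so that no stray light gets under it. Finish while still holding it there, flush and still, with the ring fully in; do not put the slide down or let go. The meter head must stay at the slope it is set to, and the black slide and the other things on the bench stay where they are.

Things in the scene. Friction and masses are not known exactly. Their poses are not given: they have to be found in the camera images.
- white_slide: white reference slide, loose, about 80 g: flat white plate 60 x 60 x 6 mm with an upright blue grip on its back. Origin: centre of the flat underside (reference face); z points out of the back, x along the grip. The grip is a central fin 34 mm long (x), 12 mm thick (y), its top 42 mm above the underside; its foot, 44 x 22 mm, reaches 9 mm. Starts face down in the tray.
- black_slide: black zero slide with a grey grip, of the same shape and size and with the same axes; it lies in the other half of the tray and is not used now.
- tray: blue job tray, fixed on an 26 mm plywood riser, 135 x 235 mm outside (x, y of its own frame), walls 3 mm thick and 34 mm high, floor 2 mm thick. Origin: centre of the underside. The slides lie on its floor, about 55 mm to either side of its middle along its y; which slide is in which half varies.
- meter: reflectance meter, fixed: grey base 156 x 150 mm, two grey cheeks with black clamp knobs at its sides, and between them a white head 122 x 114 mm whose grey face slopes towards the robot. Origin: centre of the underside; front is its -x.
- meter_head (a joint): tilt of the meter's head in rad: 0 = face level, looking straight up; it grows as the face leans to the meter's front (-x, the robot). Stiffly clamped (4 N m); set anywhere from 0.18 to 0.42.
- port (a point): centre of the rim of the unpressed light-seal ring, fixed to the head: 9 mm out from the grey face, 130 to 141 mm above the worktop. z points straight out of the face, x up the slope, y level along the tilt axis. The black rubber ring is 44 mm across outside, 34 inside, in the lower half of the face; nothing else on the face stands over 3 mm proud.
- light_seal (a joint): how far the light-seal ring is pushed in, in m: 0 = out, 0.005 = fully in against its stop (its rim then 4 mm proud of the face). The spring takes 2.4 N to start and 5.4 N fully in. The ring moves straight in along the port's -z and does not tilt.
- dial_gauge: round lens clock gauge, 51 mm across, a bystander; origin at its underside
- clear_lens: clear round lens blank, 63 mm across, 9 mm thick, a bystander; origin at its underside
- eye_loupe: black eye loupe, 34 mm across and high, a bystander; origin at its underside
- pen: blue and white marker pen, 124 mm long, a bystander; origin at its underside
There are look-alikes about, which are no part of the job. Of the things that look like the white_slide, the larger one is meant.

How it is judged:
On the way:
1. the white slide is lifted out of the tray in the gripper (height (world z) of white_slide above 0.07 m and contact force between white_slide and the fingers above 1 N and contact force between white_slide and tray below 0.1 N), for 0.2 s.
At the end, for the whole second after the job is handed in: The white slide is held in the fingers on the light-seal ring: within 0.05 rad of the port's slope, centred within 8 mm along and across it, pressing with over 1.5 N, the ring at least 4 of its 5 mm in; it is still, over 70 mm up, clear of the tray, and the port is within 4 mm of its start (all of step 1 and value of joint light_seal above 0.004 m and angle between the z axis of white_slide and the z axis of port, either way round below 0.05 rad and x of white_slide in the frame of port between -0.008 and 0.008 m and y of white_slide in the frame of port between -0.008 and 0.008 m and contact force between white_slide and meter above 1.5 N and linear speed of white_slide below 0.02 m/s and distance of port from where it was at the start of the episode below 0.004 m); the arm keeps its last pose, push and grip.
It fails at once if the slide is pressed on the meter with more than 40 N (not gently) (contact force between white_slide and meter above 40 N).
It fails at once if the meter head is pushed to another slope (port moved over 6 mm) (distance of port from where it was at the start of the episode above 0.006 m).
It fails at once if the black slide is shifted by more than 20 mm (distance of black_slide from where it was at the start of the episode above 0.02 m).
It fails at once if one of the other things on the bench is shifted by more than 20 mm (distance of any of dial_gauge, clear_lens, eye_loupe, pen from where it was at the start of the episode above 0.02 m).
It also fails if it takes over 38 s, if anything falls off the work surface, if the arm or the gripper's body presses on something with over 40 N, if the wrist force passes 120 N, or if a joint passes its speed limit or range.

## Working session

There is one attempt and no reset: what is moved stays moved. The work goes in short steps, Python scripts to look and compute and a tool call to move; the robot and the scene stay as the last step left them, time stands still between calls to the robot, and variables do not carry over. Pictures are saved under pics/ and viewed, at most 10 in all, crops included, and the job is handed in when it is done.

Besides the shell and the picture viewer there is one more tool, called after ">>>" as name([rows], argument=value, ...), one row to a line, values as JSON. move_arm: Moves the arm, as the interface text tells. Its arguments: {"type":"object","properties":{"targets":{"type":"array"},"newtons":{"type":"number"}},"required":["targets"]}

```bash
mkdir -p pics
cat > h.py <<'E'
import numpy as np, cv2
from cell import arm, viewer, order
from scipy.spatial.transform import Rotation as Ro
def f(i,H=384): return H/2/np.tan(np.radians(i["fov_y"])/2)
def grab(n):
    s=arm.get_state(); p,d=viewer.camera(n); i=viewer.camera_info(n)
    return s,p,d,i
def RT(s): 
    q=s["orientation"]; return Ro.from_quat([q[1],q[2],q[3],q[0]]).as_matrix()
def cloud(s,d,i):
    v,u=np.mgrid[:384,:512]; F=f(i)
    c=np.stack([(u-i["cx"])/F*d,(v-i["cy"])/F*d,d],-1)
    if "mount" in i:
        M=np.array(i["mount"]); c=c@M[:3,:3].T+M[:3,3]
        w=c@RT(s).T+np.array(s["tool_pos"])
    else: w=(c-np.array(i["t"]))@np.array(i["R"])
    w[d==0]=np.nan
    return w
E
python3 - <<'E'
from h import *
s=arm.get_state(); print(s, arm.nose_length)
for n in ("scene","top"):
    s,p,d,i=grab(n); np.savez(f"{n}.npz",p=p,w=cloud(s,d,i)); cv2.imwrite(f"pics/{n}.png",p); print(i)
print(viewer.camera_info("wrist"))
E
```

```text
{'clock': 0.0, 'joints': array([ 1.01847763,  0.59212226,  0.0482738 ,  1.60989661, -0.0332626 ,
        0.9427134 , -0.03370373]), 'joint_vel': array([ 5.02869338e-04, -6.28321297e-05,  1.34629165e-04,  1.14100638e-03,
       -1.26476615e-03,  1.54107589e-03, -4.57185016e-04]), 'effort': array([ 2.09171021e-04, -5.48690593e+01,  1.54646695e+00, -1.98121423e+01,
        9.41605191e-03,  8.71447090e-03, -1.10868115e-05]), 'tool_pos': array([ 0.32074694, -0.64928074,  0.25511015]), 'orientation': array([-1.11846068e-03,  9.73786746e-01,  2.27459905e-01, -3.36734612e-04]), 'ft_force': array([-0.47531174,  0.29500429,  1.43417767]), 'moment': array([ 0.03617025,  0.0077339 , -0.03854727]), 'finger_force': 0.0, 'finger_gap': 0.08545445630251945} 0.025
{'fov_y': 48.582333480868115, 'cx': 259.0298929045361, 'cy': 201.47774709159364, 'R': array([[-0.5263252 , -0.85025783,  0.00658824],
       [-0.47046867,  0.28475711, -0.83520813],
       [ 0.70826621, -0.44269064, -0.54989451]]), 't': array([0.29287108, 0.3722192 , 0.84863409])}
{'fov_y': 49.93767528276754, 'cx': 253.7207138005611, 'cy': 189.8153411313396, 'R': array([[-0.00583272, -0.99981446,  0.01835813],
       [-0.99840766,  0.00479247, -0.05620657],
       [ 0.05610816, -0.01865673, -0.99825037]]), 't': array([-0.00493715,  0.54956376,  1.15238699])}
{'fov_y': 60.98905674093688, 'cx': 250.72841722148684, 'cy': 192.2065206150377, 'mount': array([[-4.89659445e-04, -9.61759526e-01, -2.73894822e-01,
         7.00099827e-02],
       [ 9.99999788e-01, -5.88390767e-04,  2.78322473e-04,
        -2.93544427e-04],
       [-4.28836475e-04, -2.73894628e-01,  9.61759611e-01,
        -1.17568124e-01],
       [ 0.00000000e+00,  0.00000000e+00,  0.00000000e+00,
         1.00000000e+00]])}
```

View pics/scene.png

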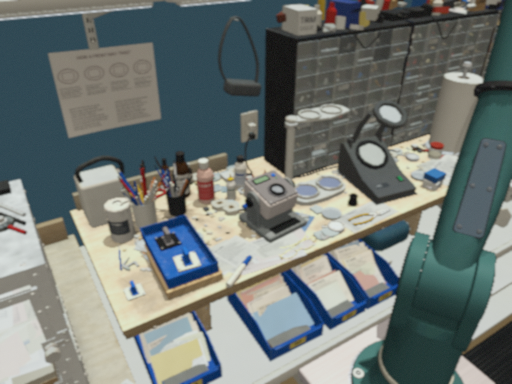

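View pics/top.png

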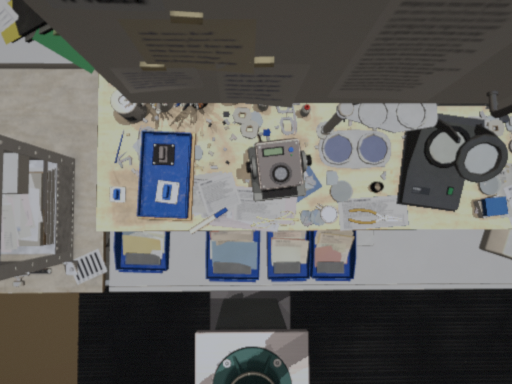

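The scene view shows the tray (180,250) with the white slide in its near half (185,261). The small look-alike is outside it at (133,290), and the meter is at (270,200). In the top view the white slide is at (168,191), the black slide at (163,153), the meter at (280,170) with its ring at (281,174), and the pen at (210,220).

Run:
```python
from h import *
a=np.load("top.npz"); p=a["p"]; w=a["w"]
def crop(u0,u1,v0,v1,k): return cv2.resize(p[v0:v1,u0:u1],None,fx=k,fy=k,interpolation=cv2.INTER_CUBIC)
A=crop(130,200,125,225,5);B=crop(235,325,125,225,5)
cv2.imwrite("pics/crop.png",np.hstack([A,B]))
# slide
sub=np.s_[170:212,148:188]
W=w[sub].reshape(-1,3);P=p[sub].reshape(-1,3).astype(int)
hsv=cv2.cvtColor(p,cv2.COLOR_BGR2HSV)[sub].reshape(-1,3)
white=(hsv[:,1]<70)&(hsv[:,2]>140)
print("white",white.sum(),np.nanmedian(W[white],0))
pts=np.argwhere(white.reshape(42,40))[:,::-1].astype(np.float32)
print(cv2.minAreaRect(pts), "z tray floor",np.nanpercentile(W[:,2],[2,10,50,90,99]))
top=(W[:,2]>.055)
print("tops",top.sum(),np.nanmean(W[top],0))
if top.sum()>3:
    q=W[top][:,:2]; print(cv2.minAreaRect(q.astype(np.float32)*1000)); 
wr=cv2.minAreaRect(W[white][:,:2].astype(np.float32)*1000); print("white world",wr)
# meter face
for n,sub in (("top",np.s_[140:200,250:312]),("scene",np.s_[165:225,238:305])):
    a=np.load(n+".npz");W=a["w"][sub].reshape(-1,3)
    m=(W[:,2]>.09)&(W[:,2]<.2);W=W[m]
    best=0;r=np.random.default_rng(0)
    for _ in range(800):
        q=W[r.choice(len(W),3,False)];nn=np.cross(q[1]-q[0],q[2]-q[0]);l=np.linalg.norm(nn)
        if l<1e-5: continue
        nn/=l; nn*=np.sign(nn[2])
        if nn[2]<.85: continue
        k=abs((W-q[0])@nn)<.003
        if k.sum()>best: best=k.sum();K=k
    c=W[K].mean(0);nn=np.linalg.svd(W[K]-c)[2][2];nn*=np.sign(nn[2])
    print(n,best,len(W),c,nn,np.arccos(nn[2]),cv2.minAreaRect(W[K][:,:2].astype(np.float32)*1000))
```

```text
white 366 [0.54370565 0.23022013 0.03349801]
((19.0307674407959, 21.753847122192383), (22.326250076293945, 22.078182220458984), 7.125016689300537) z tray floor [0.02377598 0.02564663 0.02924112 0.03719199 0.06991067]
tops 101 [0.54210436 0.21360064 0.06489465]
((536.4325561523438, 207.249755859375), (66.60606384277344, 89.76094055175781), 87.97583770751953)
white world ((544.7080078125, 233.91310119628906), (59.3979606628418, 61.68695068359375), 81.6191177368164)
top 1482 2346 [ 0.60982537 -0.07170202  0.13438025] [-0.22765122 -0.03554998  0.97309358] 0.23249924949669792 ((608.388671875, -71.528076171875), (110.58094024658203, 138.0489959716797), 7.308363914489746)
scene 799 1707 [ 0.6038426  -0.0712499   0.13480978] [-0.22092319 -0.0214515   0.97505527] 0.22382641663525843 ((605.3624267578125, -74.3778076171875), (112.99858093261719, 137.4691619873047), 6.45972204208374)
```

View pics/crop.png

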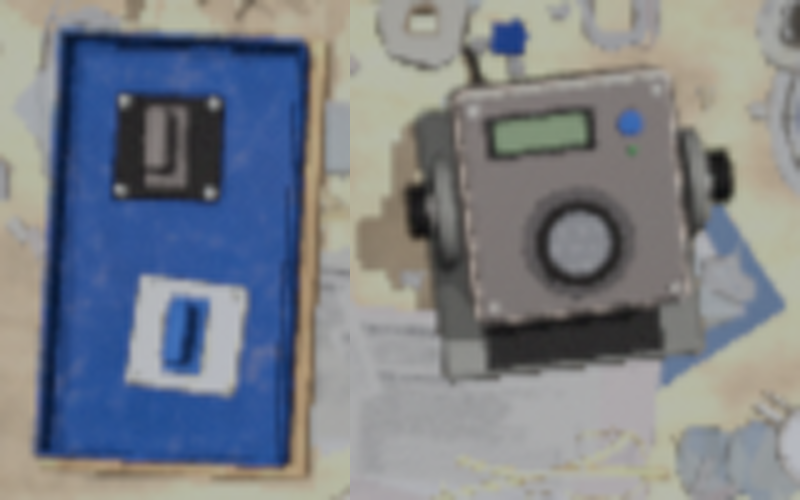

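The crop shows the white slide centred near crop pixel (187,335) with its grip roughly along world x, yawed about -7°. The meter is yawed about +6°, with its ring at (580,242). I'll hover over the meter first to get close wrist measurements.

>>> move_arm([
  [[0.495,-0.395,-0.025,0,0,20,0],[0.495,-0.395,-0.025,0,0,20,0],[0.495,-0.395,-0.025,0,0,20,0],[0.495,-0.395,-0.025,0,0,20,0],[0.495,-0.395,-0.025,0,0,20,0],[0.495,-0.395,-0.025,0,0,20,0],[0.495,-0.395,-0.025,0,0,20,0],[0.495,-0.395,-0.025,0,0,20,0],[0.495,-0.395,-0.025,0,0,20,0],[0.495,-0.395,-0.025,0,0,20,0],[0.495,-0.395,-0.025,0,0,20,0],[0.495,-0.395,-0.025,0,0,20,0],[0.495,-0.395,-0.025,0,0,20,0],[0.495,-0.395,-0.025,0,0,20,0],[0.495,-0.395,-0.025,0,0,20,0]],
])

```text
clock: 1.98
tool_pos: [0.5895, -0.078, 0.2813]
orientation: [0.0, 0.999, 0.054, -0.0]
ft_force: [0.4, -0.7, -0.5]
finger_gap: 0.0854
finger_force: 0.0
```

Run:
```python
from h import *
s,p,d,i=grab("wrist"); w=cloud(s,d,i); np.savez("m.npz",p=p,w=w); cv2.imwrite("pics/m.png",p)
print(s["clock"],s["tool_pos"],s["orientation"],s["ft_force"],s["joint_vel"].max())
```

```text
1.975 [ 0.58951869 -0.07801394  0.28130897] [ 1.56985096e-04  9.98554985e-01  5.37392545e-02 -1.03327068e-04] [ 0.39904287 -0.67235173 -0.47661899] 0.00374705174196474
```

View pics/m.png

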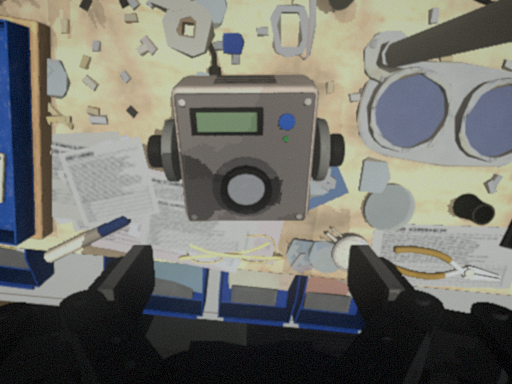

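The wrist view shows the meter face spanning about (175–315, 90–220), with the ring centred near (246,188) and the clamp knobs at (155,150) and (335,150). The fingers are low in the frame.

Run:
```python
from h import *
a=np.load("m.npz");p=a["p"];w=a["w"];i=viewer.camera_info("wrist");s=arm.get_state()
m=np.zeros((384,512),bool);m[98:212,188:304]=1
ex=np.zeros((384,512),np.uint8);cv2.circle(ex,(246,188),34,1,-1);cv2.rectangle(ex,(188,104),(300,146),1,-1)
W=w[m&(ex==0)]
for _ in range(4):
    c=W.mean(0);n=np.linalg.svd(W-c)[2][2];n*=np.sign(n[2]);r=(W-c)@n;W=W[abs(r)<max(2*r.std(),.001)]
print(len(W),r.std(),"c",c,"n",n,"tilt",np.arccos(n[2]),"yaw",np.degrees(np.arctan2(-n[1],-n[0])))
h=(w-c)@n
print(np.round(h[188,205:290:2]*1000,1)); print(p[188,205:290:2].mean(-1).astype(int))
# bright disc inside ring, and dark ring
g=p.mean(-1)
reg=np.zeros((384,512),np.uint8);cv2.circle(reg,(246,188),36,1,-1)
up=((h>.005)&(h<.014)&(reg>0)).astype(np.uint8)
pts=np.argwhere(up)[:,::-1].astype(np.float32);print("raised",len(pts),cv2.minEnclosingCircle(pts),cv2.fitEllipse(cv2.convexHull(pts)))
P=w[up>0];print("raised world mean",P.mean(0),(P.min(0)+P.max(0))/2, "h med",np.median((P-c)@n))
dk=((g<60)&(reg>0)).astype(np.uint8);pts=np.argwhere(dk)[:,::-1].astype(np.float32);print("dark",len(pts),cv2.fitEllipse(cv2.convexHull(pts)))
# image edges of face for yaw
M=np.array(i["mount"]);F=f(i)
def ray(u,v,off):
    d=RT(s)@(M[:3,:3]@np.array([(u-i["cx"])/F,(v-i["cy"])/F,1]));o=RT(s)@M[:3,3]+s["tool_pos"]
    return o+d*(((c+off*n)-o)@n)/(d@n)
e=cv2.fitEllipse(cv2.convexHull(pts))[0];print("port by dark",ray(*e,.009))
lo=[ray(190,214,0),ray(305,214,0)];print("low edge yaw",np.degrees(np.arctan2(*(lo[1]-lo[0])[:2])))
```

```text
Traceback (most recent call last):
numpy.linalg.LinAlgError: SVD did not converge
```

Run:
```python
import cv2
p=cv2.imread("pics/m.png");cv2.imwrite("pics/mc.png",cv2.resize(p[75:235,145:350],None,fx=3.6,fy=3.6,interpolation=cv2.INTER_CUBIC))
```

```text
(no output)
```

View pics/mc.png

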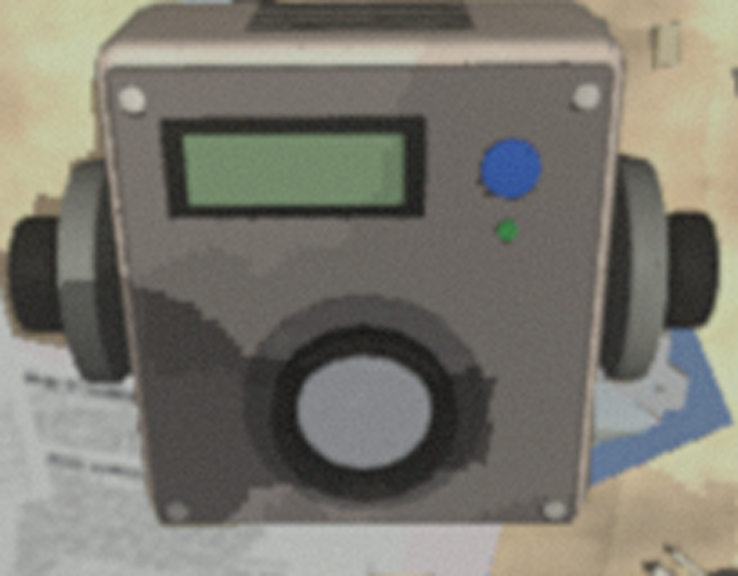

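The crop shows the black ring spanning about x 272–458 and y 325–500, so its full-image centre is near (246,189.5). A darker flat annulus surrounds it, and there are screws at the four corners.

Run:
```python
from h import *
a=np.load("m.npz");p=a["p"];w=a["w"];i=viewer.camera_info("wrist");s=arm.get_state()
m=np.zeros((384,512),bool);m[98:212,188:304]=1
ex=np.zeros((384,512),np.uint8);cv2.circle(ex,(246,188),34,1,-1);cv2.rectangle(ex,(188,104),(300,146),1,-1)
W=w[m&(ex==0)];W=W[~np.isnan(W[:,0])]
for _ in range(4):
    c=W.mean(0);n=np.linalg.svd(W-c,full_matrices=False)[2][2];n*=np.sign(n[2]);r=(W-c)@n;W=W[abs(r)<max(2*r.std(),.001)]
print(len(W),r.std(),"c",c,"n",n,"tilt",np.arccos(n[2]),"yaw",np.degrees(np.arctan2(-n[1],-n[0])))
h=(w-c)@n
print(np.round(h[190,205:290:2]*1000,1))
M=np.array(i["mount"]);F=f(i)
def ray(u,v,off):
    d=RT(s)@(M[:3,:3]@np.array([(u-i["cx"])/F,(v-i["cy"])/F,1]));o=RT(s)@M[:3,3]+s["tool_pos"]
    return o+d*(((c+off*n)-o)@n)/(d@n)
L=lambda x,y,o:ray(145+x/3.6-.36,75+y/3.6-.36,o)
print("port",L(364,412,.009),"ring width",np.linalg.norm(L(272,412,.009)-L(458,412,.009)),"h",np.linalg.norm(L(364,325,.009)-L(364,500,.009)))
tl,tr,bl,br=[L(*q,0) for q in ((132,99),(587,97),(178,511),(555,510))]
for A,B in ((tl,tr),(bl,br)): print("across yaw",np.degrees(np.arctan2(*((B-A)[[0,1]]*[1,-1]))),np.linalg.norm(B-A))
for A,B in ((bl,tl),(br,tr)): print("up",np.degrees(np.arctan2(*(B-A)[[1,0]])),np.degrees(np.arcsin((B-A)[2]/np.linalg.norm(B-A))),np.linalg.norm(B-A))
```

```text
4511 0.0004950299359859907 c [ 0.60686492 -0.07212932  0.13411794] n [-0.22540833 -0.02472568  0.97395058] tilt 0.22875013169228414 yaw 6.2599104875606475
[ 0.9 -0.2 -0.2 -0.1  1.6  0.7  1.6  0.1  9.   9.3  9.5  0.3  2.5  2.8
  2.5  2.4  2.5  2.1  1.7  1.6  2.7  3.1  2.1  2.3  1.5  1.6  1.2  0.9
  2.1  1.6  1.7  8.6  8.4  8.6  1.4  0.6  1.1  1.6  1.3 -0.1 -0.5 -0.5
  0.1]
port [ 0.58769365 -0.0733789   0.13888999] ring width 0.042726643902417254 h 0.04581989525969955
across yaw 6.40654583879599 0.09454617722047148
across yaw 6.313664200426816 0.09425292815063335
up 6.725828438386344 13.105998731145162 0.10213609451171765
up 6.556630338609953 13.106247423807458 0.1022918417974907
```

>>> move_arm([
  [[-0.013,-0.312,0.04,0,0,13,0],[-0.013,-0.312,0.04,0,0,13,0],[-0.013,-0.312,0.04,0,0,13,0],[-0.013,-0.312,0.04,0,0,13,0],[-0.013,-0.312,0.04,0,0,13,0],[-0.013,-0.312,0.04,0,0,13,0],[-0.013,-0.312,0.04,0,0,13,0],[-0.013,-0.312,0.04,0,0,13,0],[-0.013,-0.312,0.04,0,0,13,0]],
])

```text
clock: 3.15
tool_pos: [0.5435, 0.2301, 0.2415]
orientation: [0.0, 0.998, -0.06, 0.0]
ft_force: [-1.0, 0.4, 0.9]
finger_gap: 0.0858
finger_force: 0.0
```

Run:
```python
from h import *
s,p,d,i=grab("wrist"); w=cloud(s,d,i); np.savez("s.npz",p=p,w=w); cv2.imwrite("pics/s.png",p)
print(s["clock"],s["tool_pos"],s["orientation"],s["ft_force"],s["joint_vel"].max())
```

```text
3.15 [0.54348132 0.23008351 0.24153462] [ 2.35919187e-04  9.98189093e-01 -6.01533362e-02  2.33380383e-04] [-1.02726997  0.39804276  0.90057952] 0.00020648729162922185
```

View pics/s.png

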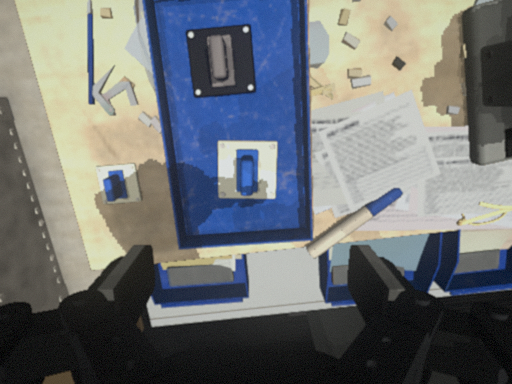

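The white slide is centred near (247,171) in the wrist view and nearly square to it, with its blue fin at about (247,172). The black slide is at (221,61), the pen at (355,222), and the small look-alike outside the tray at (117,184).

Run:
```python
from h import *
a=np.load("s.npz");p=a["p"];w=a["w"];i=viewer.camera_info("wrist");s=arm.get_state()
hsv=cv2.cvtColor(p,cv2.COLOR_BGR2HSV)
reg=np.zeros((384,512),bool);reg[135:205,210:284]=1
wh=reg&(hsv[...,1]<80)&(hsv[...,2]>120)&~np.isnan(w[...,0])
P=w[wh];print("plate z",np.median(P[:,2]),"rect",cv2.minAreaRect(P[:,:2].astype(np.float32)*1000),wh.sum())
t=reg&(w[...,2]>.06);t[:, :228]=0;t[:,268:]=0
P=w[t];print("fin",t.sum(),np.median(P[:,2]),P[:,:2].mean(0),cv2.minAreaRect(P[:,:2].astype(np.float32)*1000),np.argwhere(t).min(0),np.argwhere(t).max(0))
C=P[:,:2]-P[:,:2].mean(0);v=np.linalg.svd(C)[2][0];print("fin yaw",np.degrees(np.arctan2(v[1],v[0])))
fl=w[100:130,240:300].reshape(-1,3);print("floor z",np.nanmedian(fl[:,2]))
for n,b in(("wall R",np.s_[120:220,300:325]),("wall L",np.s_[120:220,165:190]),("wall B",np.s_[235:252,200:290])):
    q=w[b].reshape(-1,3);q=q[q[:,2]>.05];print(n,np.nanmean(q,0),q[:,2].max() if len(q) else 0)
```

```text
plate z 0.034511581042706685 rect ((544.8174438476562, 234.36561584472656), (61.897850036621094, 60.23044967651367), 82.13186645507812) 2521
fin 482 0.07002551582500288 [0.54579158 0.23437258] ((544.716552734375, 234.1870574951172), (12.107366561889648, 33.78131866455078), 82.59324645996094) [159 240] [195 253]
fin yaw 172.63887054318926
floor z 0.0285971422555152
wall R [0.54318692 0.17569355 0.05802113] 0.06203070736732355
wall L [0.55017547 0.30666055 0.05693641] 0.061525009883676124
wall B [0.47657295 0.24490853 0.05671928] 0.061853345959387324
```

>>> move_arm([
  [[0.001,-0.004,0.06,0,0,0.7,130],[0.001,-0.004,0.12,0,0,0.7,130],[0.001,-0.004,0.12,0,0,0.7,130],[0.001,-0.004,0.145,0,0,0.7,130],[0.001,-0.004,0.165,0,0,0.7,130],[0.001,-0.004,0.176,0,0,0.7,130],[0.001,-0.004,0.176,0,0,0.7,130]],
], newtons=50)

```text
clock: 4.08
tool_pos: [0.5443, 0.2358, 0.0654]
orientation: [0.0, 0.998, -0.065, -0.0]
ft_force: [0.1, -0.2, 1.2]
finger_gap: 0.0417
finger_force: 0.0
```

>>> move_arm([
  [[0,0,0,0,0,0,200],[0,0,0,0,0,0,255],[0,0,0,0,0,0,255],[0,0,0,0,0,0,255],[0,0,0,0,0,0,255],[0,0,0,0,0,0,255]],
], newtons=50)

```text
clock: 4.82
tool_pos: [0.545, 0.2362, 0.0662]
orientation: [-0.0, 0.998, -0.065, 0.001]
ft_force: [-0.6, 0.3, 5.2]
finger_gap: 0.0112
finger_force: 49.6
```

>>> move_arm([
  [[0,0,-0.01,0,0,0,255],[0,0,-0.03,0,0,0,255],[0,0,-0.06,0,0,0,255],[0,0,-0.11,0,0,0,255],[0,0,-0.16,0,0,0,255],[0,0,-0.18,0,0,0,255],[0,0,-0.18,0,0,0,255],[0,0,-0.18,0,0,0,255]],
])

```text
clock: 5.82
tool_pos: [0.5434, 0.2355, 0.2447]
orientation: [0.0, 0.998, -0.065, -0.001]
ft_force: [-0.7, -0.1, -1.3]
finger_gap: 0.0113
finger_force: 48.8
```

Run:
```python
from h import *
s,p,d,i=grab("wrist"); w=cloud(s,d,i); np.savez("g.npz",p=p,w=w); cv2.imwrite("pics/g.png",p)
print(s["clock"],s["tool_pos"],s["orientation"],s["ft_force"],s["finger_gap"])
```

```text
5.825 [0.54340152 0.23554106 0.24473963] [ 3.76755547e-04  9.97911154e-01 -6.45963635e-02 -7.04877342e-04] [-0.69310817 -0.12983342 -1.32073758] 0.01131217049381523
```

View pics/g.png

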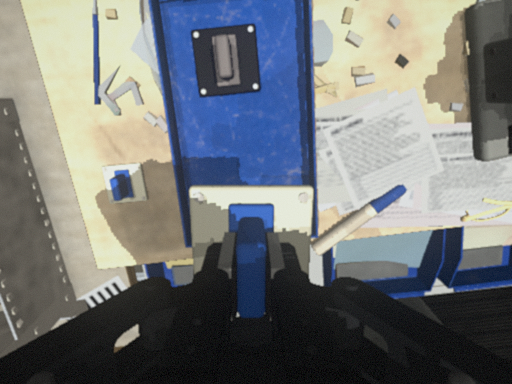

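The slide is held square between the fingers and the tray half is empty. The plate's back edge runs at row ~187 over columns 190–313, with the fin at (252,260). Next I'll measure its pose in the tool frame.

Run:
```python
from h import *
a=np.load("g.npz");p=a["p"];w=a["w"];s=arm.get_state()
t=(w-s["tool_pos"])@RT(s)
hsv=cv2.cvtColor(p,cv2.COLOR_BGR2HSV)
reg=np.zeros((384,512),bool);reg[190:268,193:311]=1
k=reg&~np.isnan(t[...,0])&(t[...,2]>.02)&(t[...,2]<.05)&(hsv[...,1]<90)&(hsv[...,2]>110)
P=t[k]
for _ in range(4):
    c=P.mean(0);n=np.linalg.svd(P-c,full_matrices=False)[2][2];n*=-np.sign(n[2]);r=(P-c)@n;P=P[abs(r)<max(2*r.std(),.0007)]
print(len(P),r.std(),c,"n",n,"tilt deg x,y",np.degrees(n[:2]))
reg[180:275,184:320]=1
k=reg&(abs((t-c)@n)<.003)&(hsv[...,1]<110);Q=t[k]
print("range",np.percentile(Q,[.5,99.5],axis=0))
e=[np.argwhere(k[:,u])[0][0] for u in range(195,310,5)];print(e)
E=np.array([t[v,u] for v,u in zip(e,range(195,310,5))]);print(np.polyfit(E[:,1],E[:,0],1))
```

```text
4286 0.0004927846977343788 [ 0.01477733 -0.00032998  0.0311363 ] n [-5.00426903e-03 -6.67373712e-05 -9.99987476e-01] tilt deg x,y [-0.2867235  -0.00382377]
range [[-0.01411164 -0.03038129  0.02903531]
 [ 0.0300861   0.0288481   0.03361349]]
[np.int64(186), np.int64(186), np.int64(186), np.int64(186), np.int64(186), np.int64(186), np.int64(186), np.int64(186), np.int64(186), np.int64(186), np.int64(186), np.int64(187), np.int64(187), np.int64(186), np.int64(186), np.int64(186), np.int64(186), np.int64(186), np.int64(186), np.int64(186), np.int64(186), np.int64(185), np.int64(186)]
[0.00136363 0.0299955 ]
```

```bash
cat > go.py <<'E'
from h import *
import sys
port=np.array([.5877,-.0734,.1389]);n=np.array([-.2254,-.0247,.974]);n/=np.linalg.norm(n)
y=np.cross([0,0,1.],n);y/=-np.linalg.norm(y)  # tool y, level
x=np.cross(y,-n)
T=np.stack([x,y,-n],1)
s=arm.get_state();R=RT(s)
for off in map(float,sys.argv[1:]):
    tcp=port+(.037+off)*n-.0*x
    print(off,"shift",np.round(R.T@(tcp-s["tool_pos"]),4),"turn",np.round(np.degrees(Ro.from_matrix(R.T@T).as_rotvec()),2),tcp)
print(x,T.T@(s["tool_pos"]-port),"force n",s["ft_force"]@n,s["ft_force"],s["clock"],s["finger_gap"],s["moment"])
E
python3 go.py 0.06 0.02
```

```text
0.06 shift [0.0625 0.3057 0.0111] turn [ 19.19  -2.38 165.31] [ 0.5658372  -0.07579579  0.23337369]
0.02 shift [0.0714 0.3035 0.05  ] turn [ 19.19  -2.38 165.31] [ 0.57485279 -0.07480784  0.19441547]
[-0.96815987 -0.10609383 -0.22673897] [-0.0136032   0.31187428 -0.1049109 ] force n -0.356906464270876 [-0.09789404  0.329935   -0.38073785] 5.875 0.010889354850799136 [-0.0299056   0.01582186 -0.00946245]
```

```bash
sed -i 's#y/=-np#y/=np#' go.py; python3 go.py 0.06
```

```text
0.06 shift [0.0625 0.3057 0.0111] turn [  1.63  13.18 -13.59] [ 0.5658372  -0.07579579  0.23337369]
[0.96815987 0.10609383 0.22673897] [ 0.0136032  -0.31187428 -0.1049109 ] force n -0.356906464270876 [-0.09789404  0.329935   -0.38073785] 5.875 0.010889354850799136 [-0.0299056   0.01582186 -0.00946245]
```

>>> move_arm([
  [[0.01,0.05,-0.01,0,0,0,255],[0.02,0.1,-0.01,0,0,0,255],[0.03,0.15,-0.01,0,0,0,255],[0.04,0.2,0,0.4,3.3,-3.4,255],[0.05,0.25,0,0.8,6.6,-6.8,255],[0.057,0.28,0.005,1.2,10,-10.2,255],[0.0625,0.3055,0.011,1.63,13.18,-13.6,255],[0.0625,0.3055,0.011,1.63,13.18,-13.6,255],[0.0625,0.3055,0.011,1.63,13.18,-13.6,255],[0.0625,0.3055,0.011,1.63,13.18,-13.6,255],[0.0625,0.3055,0.011,1.63,13.18,-13.6,255]],
])

```text
clock: 7.25
tool_pos: [0.5673, -0.0736, 0.2344]
orientation: [-0.007, 0.992, 0.055, 0.115]
ft_force: [0.2, -0.8, -0.0]
finger_gap: 0.0114
finger_force: 48.9
```

```bash
python3 go.py 0.06 0.01 -0.0055
python3 - <<'E'
from h import *
s,p,d,i=grab("wrist"); np.savez("h.npz",p=p,w=cloud(s,d,i))
s,p2,d2,i2=grab("scene"); A=cv2.resize(p2[140:240,205:325],None,fx=4,fy=4,interpolation=cv2.INTER_CUBIC)
cv2.imwrite("pics/hover.png",np.hstack([A[:384],p[:, :300]]))
E
```

```text
0.06 shift [-0.0019  0.002   0.0006] turn [-0.09 -0.15  0.12] [ 0.5658372  -0.07579579  0.23337369]
0.01 shift [-0.0021  0.0021  0.0506] turn [-0.09 -0.15  0.12] [ 0.57710668 -0.07456085  0.18467591]
-0.0055 shift [-0.0021  0.0021  0.0661] turn [-0.09 -0.15  0.12] [ 0.58060022 -0.07417801  0.1695796 ]
[0.96815987 0.10609383 0.22673897] [ 0.00192517 -0.00201444 -0.09759728] force n -0.07780051741658102 [ 0.21812895 -0.7618015  -0.04872105] 7.25 0.011358396575041741 [-0.04082348  0.26331131  0.02708615]
```

View pics/hover.png

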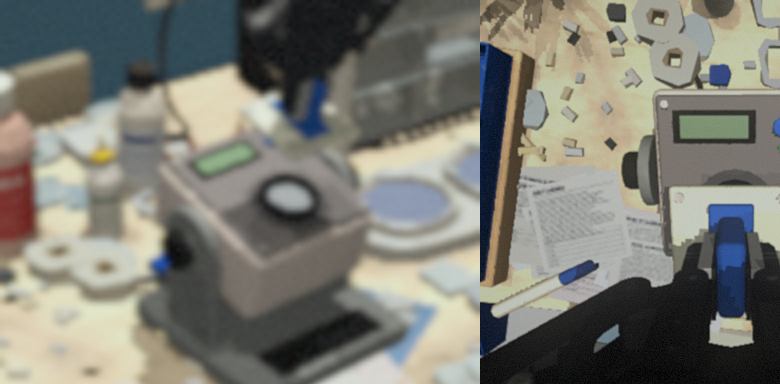

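The slide hovers above the face on the ring's axis, with the plate edge parallel to the meter's edges in the wrist view on the right. I'll descend, then press in small steps.

>>> move_arm([
  [[-0.001,0.001,0.02,-0.1,-0.15,0.1,255],[-0.002,0.002,0.035,-0.1,-0.15,0.1,255],[-0.002,0.002,0.045,-0.1,-0.15,0.1,255],[-0.002,0.002,0.052,-0.1,-0.15,0.1,255],[-0.002,0.002,0.052,-0.1,-0.15,0.1,255],[-0.002,0.002,0.052,-0.1,-0.15,0.1,255]],
])

```text
clock: 8.1
tool_pos: [0.5772, -0.076, 0.1835]
orientation: [-0.006, 0.992, 0.053, 0.114]
ft_force: [-0.2, -0.0, -0.4]
finger_gap: 0.0113
finger_force: 48.9
```

```bash
python3 go.py 0.0 -0.005;python3 - <<'E'
from h import *
s,p,d,i=grab("wrist"); w=cloud(s,d,i);t=(w-s["tool_pos"])@RT(s);cv2.imwrite("pics/near.png",p)
g=(t[...,2]>.035)&(t[...,2]<.075)&(t[...,0]>.034)&(t[...,0]<.075)&(abs(t[...,1])<.05)
P=t[g]
for _ in range(6):
    c=np.median(P,0) if _==0 else P.mean(0);n=np.linalg.svd(P-c,full_matrices=False)[2][2];n*=-np.sign(n[2]);r=(P-c)@n;P=P[abs(r)<max(2*r.std(),.0008)]
print(len(P),r.std(),c,np.degrees(n[:2]),"face height under slide centre",(c@n)/n[2])
E
```

```text
0.0 shift [ 0.0003 -0.0015  0.0089] turn [ 0.06 -0.03 -0.11] [ 0.57936058 -0.07431386  0.17493636]
-0.005 shift [ 0.0003 -0.0015  0.0139] turn [ 0.06 -0.03 -0.11] [ 0.58048753 -0.07419036  0.17006658]
[0.96815987 0.10609383 0.22673897] [-0.00031224  0.00147483 -0.04590377] force n -0.34322600669635706 [-0.17816084 -0.0064806  -0.39379794] 8.1 0.011294853139634613 [-0.04942592  0.2704305  -0.02001207]
13211 0.0007630248212423709 [0.05525961 0.00052205 0.05463603] [0.22323606 0.53593451] face height under slide centre 0.054415837565120855
```

View pics/near.png

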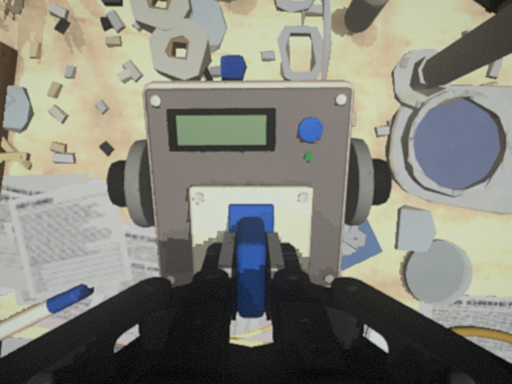

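The plate is centred on the face in this view (columns 190–313 against about 155–347) and parallel to it, with about 8.5 mm left to the ring rim. Now the gentle press.

>>> move_arm([
  [[0,-0.001,0.005,0,0,0,255],[0,-0.001,0.008,0,0,0,255],[0,-0.001,0.01,0,0,0,255],[0,-0.001,0.011,0,0,0,255],[0,-0.001,0.012,0,0,0,255],[0,-0.001,0.012,0,0,0,255],[0,-0.001,0.012,0,0,0,255]],
])

```text
clock: 9.02
tool_pos: [0.5796, -0.0746, 0.1716]
orientation: [-0.006, 0.992, 0.053, 0.114]
ft_force: [-1.6, 0.4, 3.3]
finger_gap: 0.0114
finger_force: 49.5
```

```bash
python3 go.py -0.005
```

```text
-0.005 shift [ 0.0006 -0.0003  0.0017] turn [ 0.04  0.   -0.1 ] [ 0.58048753 -0.07419036  0.17006658]
[0.96815987 0.10609383 0.22673897] [-0.0005602   0.00026575 -0.03374766] force n 3.5614855597068167 [-1.64936935  0.41369204  3.28552196] 9.025 0.0113800148196593 [0.24139211 0.42983389 0.01600999]
```

>>> move_arm([
  [[0,0,0.001,0,0,0,255],[0,0,0.002,0,0,0,255],[0,0,0.002,0,0,0,255],[0,0,0.002,0,0,0,255]],
])

```text
clock: 9.52
tool_pos: [0.5799, -0.0745, 0.1705]
orientation: [-0.006, 0.992, 0.053, 0.114]
ft_force: [-5.5, 1.5, 12.5]
finger_gap: 0.0113
finger_force: 51.1
```

```bash
python3 go.py -0.005
```

```text
-0.005 shift [ 0.0005 -0.0002  0.0005] turn [ 0.04 -0.   -0.11] [ 0.58048753 -0.07419036  0.17006658]
[0.96815987 0.10609383 0.22673897] [-0.00054081  0.00024619 -0.03254912] force n 13.39445397325719 [-5.51517029  1.48345978 12.51394985] 9.525 0.011313293890495237 [0.38603006 0.78759638 0.0927663 ]
```

13 N is well past the spring's 5.4 N, so the ring is on its stop. I'll check flushness and that the head hasn't moved.

>>> move_arm([
  [[0,0,0,0,0,0,255],[0,0,0,0,0,0,255],[0,0,0,0,0,0,255],[0,0,0,0,0,0,255]],
])

```text
clock: 10.02
tool_pos: [0.5799, -0.0745, 0.1705]
orientation: [-0.006, 0.992, 0.053, 0.114]
ft_force: [-5.4, 1.1, 12.2]
finger_gap: 0.0112
finger_force: 51.1
```

```bash
python3 go.py -0.005
python3 - <<'E'
from h import *
s,p,d,i=grab("wrist"); w=cloud(s,d,i);t=(w-s["tool_pos"])@RT(s)
def fit(P):
  for _ in range(6):
    c=np.median(P,0) if _==0 else P.mean(0);n=np.linalg.svd(P-c,full_matrices=False)[2][2];n*=-np.sign(n[2]);r=(P-c)@n;P=P[abs(r)<max(2*r.std(),.0008)]
  return len(P),c,n
hs=cv2.cvtColor(p,cv2.COLOR_BGR2HSV)
g=(t[...,2]>.035)&(t[...,2]<.065)&(t[...,0]>.034)&(t[...,0]<.075)&(abs(t[...,1])<.05)
k1=fit(t[g])
k=(t[...,2]>.025)&(t[...,2]<.036)&(t[...,0]>.013)&(t[...,0]<.029)&(abs(t[...,1])<.028)&(hs[...,1]<90)&(hs[...,2]>110)
k2=fit(t[k])
print("face",k1,"plate",k2,"angle",np.arccos(k1[2]@k2[2]))
print("gap face-back under centre (want 10mm)",1e3*((k1[1]@k1[2])/k1[2][2]-(k2[1]@k2[2])/k2[2][2]), "face n world",RT(s)@k1[2], "plate n world", RT(s)@k2[2])
E
```

```text
-0.005 shift [ 0.0005 -0.0003  0.0005] turn [ 0.04 -0.   -0.11] [ 0.58048753 -0.07419036  0.17006658]
[0.96815987 0.10609383 0.22673897] [-0.00053328  0.00025595 -0.0325479 ] force n 13.048208242649146 [-5.37013608  1.10923699 12.18251852] 10.025 0.011216478878101076 [0.38164714 0.79401969 0.05821143]
face (15709, array([0.05533676, 0.00016646, 0.04125782]), array([ 0.00186136,  0.00797138, -0.9999665 ])) plate (2569, array([ 2.20707864e-02, -1.51012701e-05,  3.17903493e-02]), array([ 8.09685144e-03,  5.43985341e-04, -9.99967072e-01])) angle 0.009697849572185238
gap face-back under centre (want 10mm) 9.541836993772575 face n world [-0.22286547 -0.03172608  0.97433282] plate n world [-0.21762204 -0.02369127  0.97574555]
```

Back-to-face gap is 9.5 mm (10 expected with the ring fully in), the plate is 0.01 rad from the face, it's still, and the head hasn't moved. I'm handing it in.

```bash
python3 -c "
from cell import order
print(order.sign_off())"
```

```text
the job is handed in; nothing more can be done
None
```

The white slide is held on the light-seal ring with about 13 N, centred to about 1 mm and within 0.01 rad of the face by my measurements, with the ring at its stop. I handed the job in at about 10 s; the sign-off gave no verdict.

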